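# Close a pinned boring jig and latch it

## Task

Fit the loose template plate onto the boring jig: lower it level so that both locating pins pass through their holes together (large hole on the large pin) and the plate sits fully home on the pin blocks, gently and without slamming it. Then swing the hold-down latch fully round over the plate. Leave the screwdriver and the small square block of wood lying around the work where they are.

Things in the scene. Friction and masses are not known exactly. Their poses are not given: they have to be found in the camera images.
- jig: Boring jig, fixed to the bench: plywood base 210 (x) x 240 (y) x 18 mm; a wooden workpiece 200 (x) x 70 (y) mm lies across its middle, top 58 mm above the bench. Origin: centre of the underside, on the bench. Aluminium pin blocks, 50 (x) x 38 (y) mm, tops 60 mm above the bench, stand at y = +75 and -75 mm on one cross-bar, each with an upright pin. Contact peaks over 200 N count as slamming (15 mm/s: about 60).
- large_pin_mid (a point): Mid setting of the large pin's tip (16 mm diameter, bevelled), at x = 0, y = +75 mm of the jig, 82 mm above the bench, 22 mm above its block. The cross-bar was clamped somewhere along the jig's x, so the real pin stands up to 7 mm to the + or - x side of this point; that is not reported: see it or feel for it with the plate. Both pins shift alike; the bar holds against hand forces.
- small_pin_mid (a point): Same for the small pin (10 mm diameter), at y = -75 mm of the jig, tip 82 mm above the bench. The real pin is shifted along the jig's x by the same unreported amount as the large one, -7 to +7 mm.
- plate_grip (a point): Centre of the wooden grip block on the template plate, where it is grasped. The block stands in the middle of the plate's top, 16 (x) x 80 (y) mm, 36 mm tall. This point is 24 mm above the plate's top and 36 mm above its underside; axes are the plate's, z up. With the plate home on the pin blocks, this point is 96 mm above the bench.
- plate: The loose template plate, about 0.3 to 0.56 kg: plywood 100 (x) x 190 (y) x 12 mm, at first flat on the bench. Origin: centre of its underside; z up. Two round through-holes, both at x = 0: 18.4 mm wide at y = +75 mm, 12.4 mm wide at y = -75 mm. Four dark drill bushes stand 3 mm proud of its top.
- latch (a joint): Swing latch of the jig, in rad: 0 = open, the arm points along the jig's +y; it turns clockwise seen from above; at 1.57 (stop at 1.6) it points along the jig's +x and lies over the plate's top. It stays where left (0.06 N m friction). Steel arm 16 mm wide, 10 mm thick, underside 75 mm above the bench (3 mm above the home plate), 66 mm long from the pivot.
- latch_pivot (a point): Pivot of the latch, a vertical axis on a post of the jig, at x = -84, y = +60 mm of the jig, 75 mm above the bench (the arm's underside). Axes are those of the jig.
- latch_knob (a point): Point in the upright round knob on the latch arm, 56 mm from the pivot axis: knob 14 mm in diameter, from 85 to 122 mm above the bench; this point is 105 mm above the bench.
- screwdriver: Bystander, to be left alone: screwdriver, 200 mm long, lying near the middle of the bench; origin at its underside.
- square_block: Bystander, to be left alone: wooden block 60 x 60 x 30 mm, in the middle of the bench; origin at its underside.
Mind the look-alikes: they are no part of the job. Several things have the shape of the plate; the one meant has the colours described above.

How it is judged (in metres and radians):
On the way, in this order (a step that is already met when the one before it is completed fails the run):
1. the plate is fully home, level on the pin blocks with both pins through it (z of plate_grip in the frame of jig between 0.0935 and 0.0985 m and angle between plate_grip's own z axis and vertical below 0.03 rad and x of plate_grip in the frame of jig between -0.012 and 0.012 m and y of plate_grip in the frame of jig between -0.006 and 0.006 m and angle between the y axis of plate_grip and the y axis of jig, either way round below 0.06 rad), for 0.2 s.
2. the latch is swung over the home plate (all of step 1 and value of joint latch above 1.35 rad), for 0.2 s.
At the end, for the whole second after the job is handed in: The plate lies on the pin blocks with both pins through their holes: grip point 93.5 to 98.5 mm above the jig's underside, tilt under 0.03 rad, within 12 mm (jig x) and 6 mm (jig y) of the jig's centre, turned with it within 0.06 rad; latch beyond 1.35 rad; plate at rest (all of step 2 and linear speed of plate below 0.02 m/s); the robot touches nothing.
It fails at once if the plate is slammed onto the jig (contact peak over 200 N) (contact force between plate and jig above 200 N).
It fails at once if the screwdriver or square block is shifted by more than 30 mm (distance of any of screwdriver, square_block from where it was at the start of the episode above 0.03 m).
It also fails if it takes over 64 s, if anything falls off the work surface, if the arm or the gripper's body presses on something with over 40 N, if the wrist force passes 120 N, or if a joint passes its speed limit or range.

## Robot

A 6-joint arm with a two-finger parallel gripper is mounted at the origin on the work surface. World frame = base frame: x ahead of the robot, y to its left, z up, the work surface at z = 0. Lengths are in mm, angles in rad, forces in N, time in s.
With the tool pointing down it reaches from about 250 to 725 mm from the base axis. Payload 9.7 kg.
Tool frame: the origin (TCP) lies on the centre line of the jaws, within the pads' length; the fingertips stand 14 mm ahead of it and the grasp point (between the pads) lies 5 mm behind it; x points along the fingers, z is the direction in which the jaws open and shut, and the axes are right-handed (so a half turn about x gives the same grasp; the last joint's range is limited). The gripper opens to 85 mm and grips with 20 to 120 N. Pads are 22 mm wide; open, the fingers measure 114 mm over their backs; the gripper's body (76 mm by 85 mm) begins 54 mm behind the grasp point. The pads swing forward as they close: fully open they stand 13 mm farther back than shut.
Start: joints at [-1.107, 0.087, 0.176, 1.66, 0, 1.571], TCP at [246.039, -491.896, 224.584] pointing down, gripper open.
Joint ranges: [-3.13, 3.13], [-0.85, 1.81], [-1.15, 1.24], [-2.2, 2.28], [-1.44, 1.52], [-3.14, 3.14]. Speed limits (rad/s): [2.22, 2.22, 2.57, 3.14, 3.14, 3.14].

## Interface

Orientations are given as a unit quaternion [x, y, z, w].
In Python, from plant import readout, vision, sign_off gives the robot as it stands.
- The arm moves only by the shell command python3 -m jog 'ROWS'. ROWS is text: rows parted by semicolons, each of 5 numbers parted by spaces: the closure, from 0 (fully open) to 1 (shut), then the shift along the tool's x, y, z in m, then the turn about the tool's x in rad. A call has 1 to 20 rows; each row is the pose to reach, as a shift and turn from the pose measured when the call began, along the tool's axes at that moment; what a row does not reach only later rows make up. A row lasts 1/12 s, in which the tool goes at most 41.7 mm and 7.16 degrees, less where a joint would pass 70% of its speed; a pose out of reach is approached as far as the arm can. A call with a gripper value outside its range is refused whole. The fingers move at their own pace and stop on an object; the grip force is fixed at half the most. Time passes only in rows, so rows that repeat a pose let the fingers close. It gives the time, the measured TCP pose, the force and the opening at its end, in the units of the state.
- readout.get_state(): the state, without advancing time (a new reading comes with each control period).
- vision.get_image(name): name is "scene" or "top" or "wrist"; returns a dict with "img" (420x560x3 uint8, red, green, blue), "fx", "fy", "cx", "cy" (pixels), "k1" (the pictures are not rectified: a ray, as slopes to the right and down, at radius r is drawn at 1 + k1 r^2 times it, then the intrinsics apply), "rvec" (rotation vector, rad) and "tvec" (3), from world to camera coordinates, as OpenCV has them. Camera axes: x right, y down, z forward; pixel columns grow to the right and rows downward; lengths in mm; the calibration is good to about 2 mm. A picture is of the moment at which its call begins. There is no depth.
- sign_off(): hands the job in, once; it reports no verdict.
The state is a dict: "time": time; "qpos": joint angles; "joint_vel": joint speeds; "joint_efforts": joint torques, N m; "ee_pos": TCP position; "eef_rot": TCP orientation; "contact_force": force on the tool from outside, world axes, zero at the start; "torque": the same for the moment, N m; "finger_gap": finger opening in mm.
Only numpy, scipy, OpenCV 4.12 (cv2) and the standard library are available. Lean on these libraries where they do the work, as an engineer would, in place of code of your own. Each camera call takes 0.05 s, during which the arm holds its last target.

## Working session

There is one attempt and no reset: what is moved stays moved. The work goes in short steps, Python scripts to look and compute and a shell command to move; the robot and the scene stay as the last step left them, time stands still between calls to the robot, and variables do not carry over. Pictures are saved under pics/ and viewed, and the job is handed in when it is done.

```bash
mkdir -p pics; ls
python3 - <<'E'
from plant import readout, vision
import cv2
print(readout.get_state())
for n in ["scene","top","wrist"]:
    d=vision.get_image(n); cv2.imwrite(f"pics/{n}0.png",d["img"][:,:,::-1]); print(n,{k:v for k,v in d.items() if k!="img"})
E
```

```text
pics
{'time': 0.0, 'qpos': array([-1.10703578e+00,  8.74658537e-02,  1.75159533e-01,  1.65977571e+00,
        3.03205810e-05,  1.57079445e+00]), 'joint_vel': array([ 0.00136142, -0.00081024, -0.00021636, -0.00014735,  0.0012272 ,
       -0.00090411]), 'joint_efforts': array([ 1.85251236e-03, -5.20391786e+01,  4.64803827e+01,  1.64413213e-02,
        3.07722974e-05,  4.24608402e-05]), 'ee_pos': array([ 245.93332749, -491.7080325 ,  223.89291716]), 'eef_rot': array([ 0.37196151,  0.60190322, -0.37146536,  0.60114111]), 'contact_force': array([ 0.69342451,  0.00296099, -0.8534345 ]), 'torque': array([ 0.05068501,  0.01830358, -0.07416209]), 'finger_gap': 85.3916910831109}
scene {'fx': 518.1593948997138, 'fy': 518.1593948997138, 'cx': 275.23103991588926, 'cy': 206.2861294552532, 'k1': -0.14398387348129293, 'rvec': array([ 0.70150741,  2.55725907, -1.23476568]), 'tvec': array([ 458.94383281,  -46.7143343 , 1804.26997416])}
top {'fx': 537.6040341552975, 'fy': 537.6040341552975, 'cx': 269.8877087304865, 'cy': 209.41395183479855, 'k1': -0.009915215553618906, 'rvec': array([ 2.13145945, -2.11796971,  0.16264904]), 'tvec': array([ -89.3605649 ,  484.25246521, 1556.10552971])}
wrist {'fx': 335.785888412683, 'fy': 335.785888412683, 'cx': 276.1018893947389, 'cy': 215.68109948104168, 'k1': -0.04352579926789477, 'rvec': array([-2.428497  ,  1.49970877,  0.24812625]), 'tvec': array([-549.08893269,  -43.45674875,  379.91646193])}
```

View pics/scene0.png

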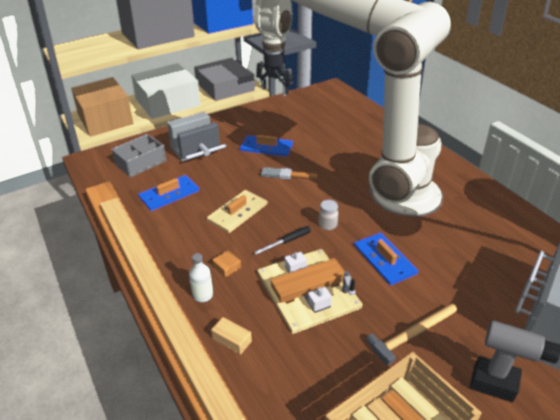

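View pics/top0.png

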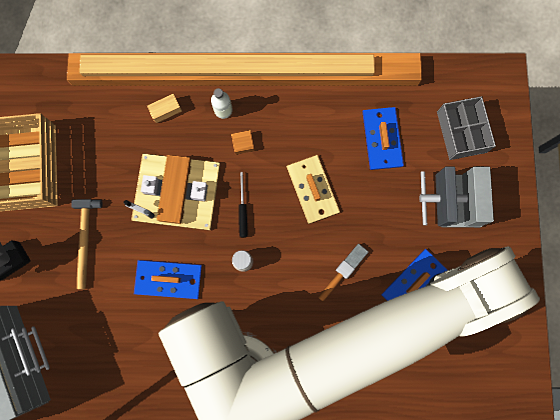

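View pics/wrist0.png

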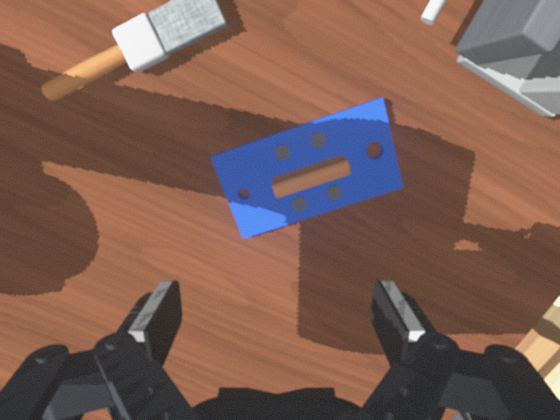

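The candidates in the top view are a plywood-coloured plate at (314,188) and three blue ones at (384,138), (169,279) and (413,275). The description says plywood with a wooden grip and dark bushes, so (314,188) fits. I'll confirm it with an enlarged crop.

```bash
cat > h.py <<'E'
import numpy as np, cv2
from plant import readout, vision
from scipy.spatial.transform import Rotation as R
def cam(d):
    K=np.array([[d["fx"],0,d["cx"]],[0,d["fy"],d["cy"]],[0,0,1.]]); return K,np.array([d["k1"],0,0,0,0.])
def ray(d,uv):
    K,D=cam(d); p=cv2.undistortPoints(np.float64(uv).reshape(-1,1,2),K,D,None,None,None).reshape(-1,2) if False else cv2.undistortPoints(np.float64(uv).reshape(-1,1,2),K,D).reshape(-1,2)
    M=cv2.Rodrigues(d["rvec"])[0]; c=-M.T@d["tvec"]
    r=np.c_[p,np.ones(len(p))]@M
    return c,r
def onz(d,uv,z):
    c,r=ray(d,uv); return c+r*((z-c[2])/r[:,2])[:,None]
def proj(d,P):
    K,D=cam(d); return cv2.projectPoints(np.float64(P).reshape(-1,1,3),np.float64(d["rvec"]),np.float64(d["tvec"]),K,D)[0].reshape(-1,2)
def tri(obs):
    A=np.zeros((3,3));b=np.zeros(3)
    for d,uv in obs:
        c,r=ray(d,uv); r=r[0]/np.linalg.norm(r[0]); Q=np.eye(3)-np.outer(r,r); A+=Q;b+=Q@c
    return np.linalg.solve(A,b)
def crop(d,u0,u1,v0,v1,s,name):
    im=cv2.resize(d["img"][v0:v1,u0:u1,::-1],None,fx=s,fy=s,interpolation=cv2.INTER_CUBIC); cv2.imwrite(name,im)
E
python3 - <<'E'
from h import *
d=vision.get_image("top"); crop(d,120,355,135,240,3.4,"pics/c1.png")
d2=vision.get_image("scene"); crop(d2,200,370,180,335,3.8,"pics/c2.png")
hsv=cv2.cvtColor(d["img"],cv2.COLOR_RGB2HSV)
for p in [(300,165),(215,170),(180,190),(315,187)]: print(p,hsv[p[1],p[0]],onz(d,p,12))
E
```

```text
(300, 165) [ 25  97 244] [[ 628.26095688 -176.99311763   12.        ]]
(215, 170) [ 25  92 247] [[611.57545425  83.60945444  12.        ]]
(180, 190) [ 14 182 217] [[548.48105217 189.08807853  12.        ]]
(315, 187) [ 14 187 222] [[ 559.54769718 -222.45961037   12.        ]]
```

View pics/c1.png

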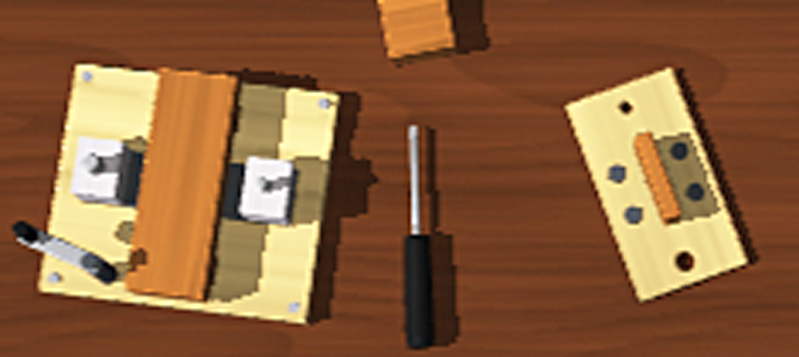

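View pics/c2.png

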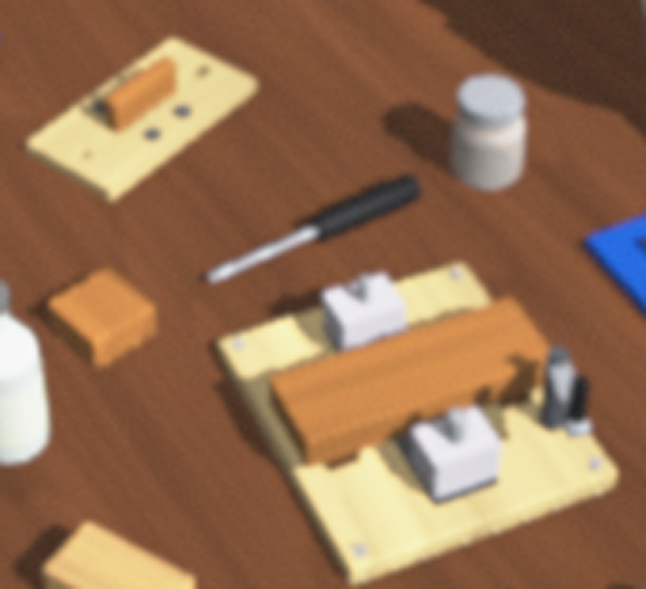

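The crop confirms it: plywood plate with orange grip, four dark bushes, a small hole (crop 626,107) and a large hole (685,261). On the jig the pins are at (95,160) and (268,183), and the latch knob is at (22,230), lower left. Next I'll measure both.

Run:
```python
from h import *
d=vision.get_image("top"); s=vision.get_image("scene")
hsv=cv2.cvtColor(d["img"],cv2.COLOR_RGB2HSV)
m=cv2.inRange(hsv,(20,50,90),(32,150,255))
def blob(m,u,v,w,h,close=9):
    q=np.zeros_like(m); q[v:v+h,u:u+w]=m[v:v+h,u:u+w]
    q=cv2.morphologyEx(q,cv2.MORPH_CLOSE,np.ones((close,close)))
    c=max(cv2.findContours(q,0,2)[0],key=cv2.contourArea)
    return c
for nm,box,z in [("plate",(275,145,80,85),12),("jig",(120,140,108,95),18)]:
    c=cv2.convexHull(blob(m,*box)); P=onz(d,c.reshape(-1,2),z)[:,:2].astype(np.float32)
    r=cv2.minAreaRect(P); print(nm,r, cv2.boxPoints(r).tolist())
# plate holes
k=3.4
for n,p in [("Lhole",(685,261)),("shole",(626,107)),("griptopA",(643,135)),("griptopB",(672,220))]:
    uv=(120+p[0]/k,135+p[1]/k); print(n,onz(d,uv,12 if 'hole' in n else 48))
for n,p,z in [("Lpin",(95,158),82),("spin",(268,183),82),("knob",(22,231),122),("pivot",(105,270),85),("sc1",(88,76),18),("sc2",(325,103),18),("sc3",(293,308),18),("sc4",(54,278),18)]:
    uv=(120+p[0]/k,135+p[1]/k); print(n,onz(d,uv,z))
```

```text
plate ((554.25439453125, -214.76864624023438), (190.43955993652344, 102.15013122558594), 20.394365310668945) [[447.2047119140625, -200.07733154296875], [482.802001953125, -295.8243408203125], [661.3040771484375, -229.4599609375], [625.706787109375, -133.71295166015625]]
jig ((544.202880859375, 201.821044921875), (240.50796508789062, 209.87913513183594), 83.39161682128906) [[426.12139892578125, 94.44274139404297], [634.6060791015625, 70.2893295288086], [662.2843627929688, 309.1993408203125], [453.7996826171875, 333.3527526855469]]
Lhole [[ 483.27480719 -241.46600229   12.        ]]
shole [[ 623.66948454 -189.58684076   12.        ]]
griptopA [[ 589.23760601 -202.73839071   48.        ]]
griptopB [[ 513.38517346 -227.61564342   48.        ]]
Lpin [[559.02551455 271.03866663  82.        ]]
spin [[537.63282583 120.82746711  82.        ]]
knob [[487.46015322 319.2921281  122.        ]]
pivot [[460.81422935 257.19844791  85.        ]]
sc1 [[649.36403985 297.06511093  18.        ]]
sc2 [[624.89933619  81.43614156  18.        ]]
sc3 [[438.45032587 105.11236295  18.        ]]
sc4 [[464.16727943 318.68744076  18.        ]]
```

```bash
cat >> h.py <<'E'
def st():
    s=readout.get_state(); M=R.from_quat(s["eef_rot"]).as_matrix(); return s,M
def go(p,yaw=None):
    s,M=st(); dl=M.T@(np.array(p)-s["ee_pos"])/1000
    a=0
    if yaw is not None:
        cur=np.arctan2(M[1,2],M[0,2]); a=-((yaw-cur+np.pi)%(2*np.pi)-np.pi)
    print("shift",dl.round(4),"turn",round(a,4),"rows>=",np.linalg.norm(dl)/.0417,abs(a)/.125)
E
python3 - <<'E'
from h import *
s,M=st(); print(M.round(4)); print(np.arctan2(M[1,2],M[0,2]))
d=vision.get_image("wrist"); Mc=cv2.Rodrigues(d["rvec"])[0]; c=-Mc.T@d["tvec"]
print("cam in tool",M.T@(c-s["ee_pos"]),"axis in tool",(M.T@Mc.T).round(3))
E
```

```text
[[-1.000e-04  8.944e-01  4.474e-01]
 [ 3.000e-04  4.474e-01 -8.944e-01]
 [-1.000e+00  0.000e+00 -3.000e-04]]
-1.1069871526669024
cam in tool [-149.27676009   80.76541457   -0.50822492] axis in tool [[-0.    -0.32   0.947]
 [ 0.    -0.947 -0.32 ]
 [ 1.     0.     0.   ]]
```

Run:
```python
from h import *
go((554.3,-214.8,224))
```

```text
shift [ 0.0005  0.3996 -0.1099] turn 0 rows>= 9.939679836966148 0.0
```

```bash
python3 -m jog '0 0 0.04 -0.011 0;0 0 0.08 -0.022 0;0 0 0.12 -0.033 0;0 0 0.16 -0.044 0;0 0 0.2 -0.055 0;0 0 0.24 -0.066 0;0 0 0.28 -0.077 0;0 0 0.32 -0.088 0;0 0 0.36 -0.099 0;0 0 0.4 -0.11 0;0 0 0.4 -0.11 0'
python3 - <<'E'
from h import *
s,M=st();print(s["qpos"],s["ee_pos"],s["time"])
go((554.3,-214.8,200),1.925); go((554.3,-214.8,200),-1.217)
E
```

```text
time: 1.32
ee_pos: [558.5, -209.8, 223.2]
eef_rot: [0.371, 0.603, -0.37, 0.602]
contact_force: [0.5, -0.7, 0.3]
finger_gap: 85.5
[-3.60085577e-01  2.02005643e-01  3.01934962e-01  1.67134822e+00
  1.67807977e-03  2.31254910e+00] [ 558.53442031 -209.76547989  223.23523918] 1.3167
shift [ 0.0232 -0.0061  0.0026] turn -3.0268 rows>= 0.5791022067809053 24.214705796583054
shift [ 0.0232 -0.0061  0.0026] turn 0.1152 rows>= 0.5791022067809053 0.9212942034169487
```

```bash
python3 -m jog '0 0 0 0 -0.12;0 0 0 0 -0.24;0 0 0 0 -0.36;0 0 0 0 -0.48;0 0 0 0 -0.6;0 0 0 0 -0.72;0 0 0 0 -0.84;0 0 0 0 -0.96;0 0 0 0 -1.08;0 0 0 0 -1.2;0 0 0 0 -1.32;0 0 0 0 -1.44;0 0 0 0 -1.56;0 0 0 0 -1.68;0 0 0 0 -1.8;0 0 0 0 -1.92;0 0 0 0 -2.04;0 0 0 0 -2.16;0 0 0 0 -2.28;0 0 0 0 -2.4'
python3 - <<'E'
from h import *
s,M=st();print(s["qpos"],s["ee_pos"],s["time"])
go((554.3,-214.8,200),1.925)
E
```

```text
time: 2.98
ee_pos: [558.5, -209.8, 223.2]
eef_rot: [-0.429, 0.562, 0.43, 0.562]
contact_force: [-0.0, -0.5, -0.2]
finger_gap: 85.1
[-0.36024016  0.20204854  0.30189509  1.6713259   0.00178672 -0.09355781] [ 558.51180469 -209.82165177  223.18926599] 2.9833
shift [ 0.0232  0.0027 -0.006 ] turn -0.6209 rows>= 0.5776665867123953 4.967096830974839
```

```bash
python3 -m jog '0 0.023 0.003 -0.006 -0.12;0 0.023 0.003 -0.006 -0.24;0 0.023 0.003 -0.006 -0.36;0 0.023 0.003 -0.006 -0.48;0 0.023 0.003 -0.006 -0.6;0 0.023 0.003 -0.006 -0.621;0 0.023 0.003 -0.006 -0.621'
python3 - <<'E'
from h import *
s,M=st();print(s["qpos"],s["ee_pos"],s["time"])
go((554.3,-214.8,200),1.925)
d=vision.get_image("wrist");cv2.imwrite("pics/w1.png",d["img"][:,:,::-1])
E
```

```text
time: 3.57
ee_pos: [554.0, -214.8, 200.2]
eef_rot: [-0.58, 0.404, 0.58, 0.405]
contact_force: [0.4, -0.8, -0.9]
finger_gap: 85.2
[-0.37077407  0.18755321  0.24040808  1.62436231  0.00171812 -0.72324495] [ 553.99307646 -214.82928322  200.19134064] 3.5667
shift [ 0.0002 -0.0003 -0.0001] turn -0.0017 rows>= 0.008701791962763264 0.013862969313159113
```

View pics/w1.png

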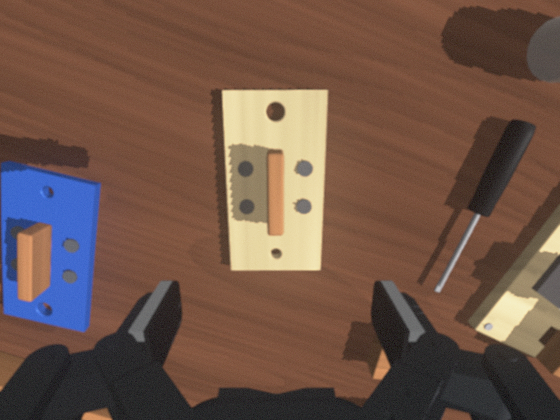

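The wrist view shows the plate square to the jaws, with the large hole at (276,111), the small hole at (277,254) and the grip at (275,193). I'll measure it in the tool frame.

Run:
```python
from h import *
d=vision.get_image("wrist"); s,M=st()
hsv=cv2.cvtColor(d["img"],cv2.COLOR_RGB2HSV)
m=cv2.inRange(hsv,(18,40,90),(32,170,255)); q=np.zeros_like(m); q[80:280,215:335]=m[80:280,215:335]
q2=cv2.morphologyEx(q,cv2.MORPH_CLOSE,np.ones((25,25)))
c=cv2.convexHull(max(cv2.findContours(q2,0,1)[0],key=cv2.contourArea))
T=lambda P:(P-s["ee_pos"])@M
P=T(onz(d,c.reshape(-1,2),12)); r=cv2.minAreaRect(P[:,1:].astype(np.float32)); print("outline y,z tool",r)
cs,_=cv2.findContours(255-q,1,1)
for c in cs:
    a=cv2.contourArea(c)
    if 30<a<600:
        (u,v)=cv2.minEnclosingCircle(c)[0]; mo=cv2.moments(c); u,v=mo["m10"]/a,mo["m01"]/a
        if 215<u<335 and 80<v<280: print(round(u,1),round(v,1),a,T(onz(d,(u,v),12))[0].round(1), onz(d,(u,v),12)[0].round(1),"bushes at15",T(onz(d,(u,v),15))[0].round(1))
m=cv2.inRange(hsv,(5,100,150),(17,255,255));q=np.zeros_like(m); q[140:245,262:290]=m[140:245,262:290]
c=max(cv2.findContours(q,0,1)[0],key=cv2.contourArea); P=T(onz(d,c.reshape(-1,2),48)); print("grip",cv2.minAreaRect(P[:,1:].astype(np.float32)))
```

```text
outline y,z tool ((1.685333251953125, -1.3960456848144531), (101.64818572998047, 189.9020538330078), 89.84686279296875)
303.5 205.9 147.0 [188.2 -19.   29.1] [ 561.9 -180.6   12. ] bushes at15 [185.2 -18.1  28.8]
246.3 206.2 138.5 [188.1 -19.4 -31. ] [ 582.8 -236.9   12. ] bushes at15 [185.1 -18.4 -30.7]
245.0 168.4 151.5 [188.1  20.7 -31.2] [ 545.2 -250.9   12. ] bushes at15 [185.1  21.3 -30.9]
304.3 168.0 158.5 [188.2  21.1  28.8] [ 524.2 -194.7   12. ] bushes at15 [185.2  21.7  28.5]
274.4 111.0 237.0 [188.1  76.6  -1.3] [ 482.5 -242.    12. ] bushes at15 [185.1  76.7  -1.3]
grip ((3.3130760192871094, -0.2752504348754883), (81.45296478271484, 14.462470054626465), 0.01740983873605728)
```

Run:
```python
from h import *
go((544.2,201.8,270),-0.1154)
```

```text
shift [-0.0691 -0.134   0.3947] turn 2.037 rows>= 10.132767100724813 16.295820563536136
```

```bash
python3 -m jog '0 -0.004 -0.008 0.023 0.12;0 -0.008 -0.016 0.046 0.24;0 -0.012 -0.024 0.069 0.36;0 -0.016 -0.032 0.092 0.48;0 -0.02 -0.04 0.115 0.6;0 -0.024 -0.048 0.138 0.72;0 -0.028 -0.056 0.161 0.84;0 -0.032 -0.064 0.184 0.96;0 -0.036 -0.072 0.207 1.08;0 -0.04 -0.08 0.23 1.2;0 -0.044 -0.088 0.253 1.32;0 -0.05 -0.096 0.28 1.44;0 -0.055 -0.104 0.31 1.56;0 -0.06 -0.112 0.33 1.68;0 -0.065 -0.12 0.355 1.8;0 -0.069 -0.128 0.375 1.92;0 -0.069 -0.134 0.395 2.037;0 -0.069 -0.134 0.395 2.037;0 -0.069 -0.134 0.395 2.037'
python3 - <<'E'
from h import *
s,M=st();print(s["qpos"],s["ee_pos"],s["time"],np.arctan2(M[1,2],M[0,2]))
d=vision.get_image("wrist");cv2.imwrite("pics/w2.png",d["img"][:,:,::-1])
crop(d,150,400,60,330,2.2,"pics/w2c.png")
E
```

```text
time: 5.25
ee_pos: [544.0, 202.9, 269.7]
eef_rot: [0.041, 0.706, -0.04, 0.706]
contact_force: [0.8, 0.0, 0.4]
finger_gap: 85.1
[3.56153926e-01 1.86027655e-01 3.74856350e-01 1.75945326e+00
 1.64869519e-03 2.04119087e+00] [543.97513846 202.88177497 269.69379472] 5.25 -0.11424001403735463
```

View pics/w2.png

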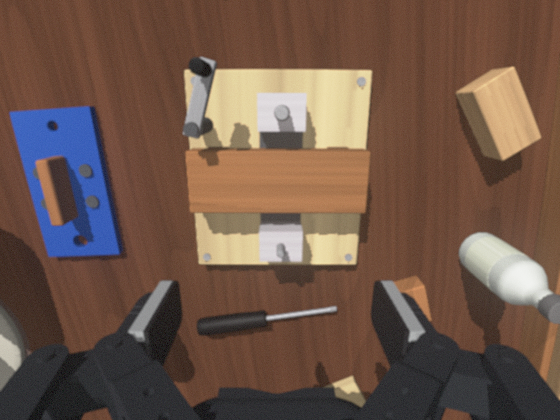

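View pics/w2c.png

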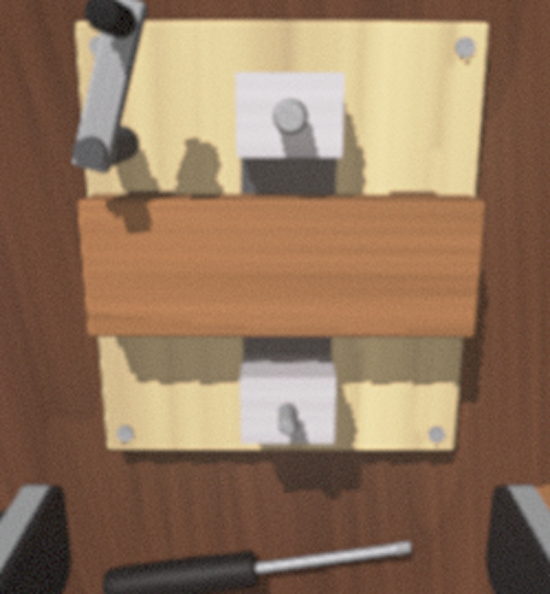

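Run:
```python
from h import *
d=vision.get_image("wrist"); s,M=st()
a=cv2.resize(d["img"][88:138,252:312,::-1],None,fx=6.5,fy=6.5,interpolation=cv2.INTER_CUBIC)
b=cv2.resize(d["img"][220:270,252:312,::-1],None,fx=6.5,fy=6.5,interpolation=cv2.INTER_CUBIC)
cv2.imwrite("pics/pins.png",np.hstack([a,b]))
Jx=np.array([np.cos(-.1154),np.sin(-.1154),0]);Jy=np.array([-Jx[1],Jx[0],0]);J0=np.array([544.2,201.8,0])
for y in (75,-75):
  for z in (60,82): print(y,z,proj(d,J0+Jy*y+[0,0,z]))
```

```text
75 60 [[278.13981113 110.34037247]]
75 82 [[278.26124376 110.8045084 ]]
-75 60 [[277.66069045 245.08424164]]
-75 82 [[277.73892492 253.10979833]]
```

View pics/pins.png

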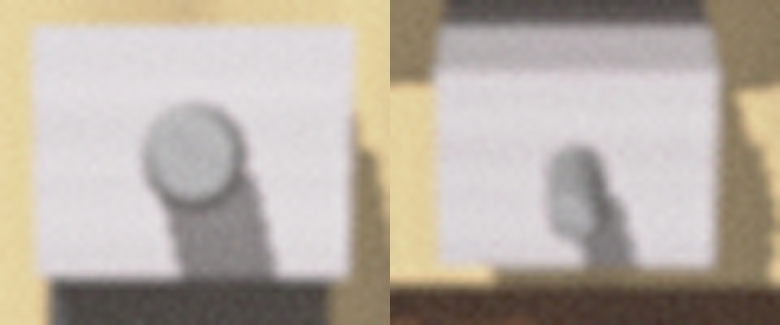

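Large pin tip is at pixel (281.6,111.0), small pin tip at about (279.3,253). I'll compute these in tool axes.

Run:
```python
from h import *
d=vision.get_image("wrist"); s,M=st()
T=lambda P:(P-s["ee_pos"])@M
for n,p,z in [("L",(281.6,111.0),82),("s",(279.3,253.),82),("Lblk",(281.,111.),60),("sblk",(280.7,245.5),60)]:
    P=onz(d,p,z)[0]; print(n,P.round(1),T(P).round(1))
hsv=cv2.cvtColor(d["img"],cv2.COLOR_RGB2HSV)
# wooden base outline and workpiece edge angle
m=cv2.inRange(hsv,(18,30,60),(34,190,255)); q=np.zeros_like(m); q[60:275,180:378]=m[60:275,180:378]
c=cv2.convexHull(max(cv2.findContours(cv2.morphologyEx(q,cv2.MORPH_CLOSE,np.ones((61,61))),0,1)[0],key=cv2.contourArea))
W=onz(d,c.reshape(-1,2),18); r=cv2.minAreaRect(W[:,:2].astype(np.float32)); print("base",r)
t=cv2.minAreaRect(T(W)[:,1:].astype(np.float32)); print("in tool",t)
go((544,202,270),0)
```

```text
L [556.1 275.3  82. ] [188.1  74.5   3.4]
s [537.3 126.7  82. ] [187.8 -75.2   1.8]
Lblk [555.8 274.8  60. ] [210.1  74.    3.1]
sblk [539.1 125.9  60. ] [209.8 -75.9   3.6]
base ((552.2639770507812, 277.45416259765625), (87.80743408203125, 210.4815216064453), 83.54985809326172)
in tool ((76.1766586303711, -0.6700897216796875), (210.4815216064453, 87.80732727050781), 89.85152435302734)
shift [-0.      0.0007 -0.0003] turn -0.1152 rows>= 0.017352649921368223 0.921337360550929
```

Run:
```python
from h import *
go((553.2,-216,110),1.925)
```

```text
shift [ 0.1593 -0.4138  0.0569] turn -2.0402 rows>= 10.719438933351483 16.321337360550928
```

```bash
python3 -m jog '0 0 -0.025 0.003 -0.12;0 0 -0.05 0.007 -0.24;0 0 -0.075 0.01 -0.36;0 0 -0.1 0.014 -0.48;0 0 -0.125 0.017 -0.6;0 0.01 -0.15 0.02 -0.72;0 0.02 -0.175 0.024 -0.84;0 0.03 -0.2 0.027 -0.96;0 0.04 -0.225 0.031 -1.08;0 0.05 -0.25 0.034 -1.2;0 0.065 -0.28 0.038 -1.32;0 0.08 -0.31 0.042 -1.44;0 0.095 -0.34 0.046 -1.56;0 0.11 -0.365 0.05 -1.68;0 0.125 -0.39 0.053 -1.8;0 0.14 -0.405 0.055 -1.92;0 0.155 -0.414 0.057 -2.04;0 0.159 -0.414 0.057 -2.04;0 0.159 -0.414 0.057 -2.04;0 0.159 -0.414 0.057 -2.04'
python3 - <<'E'
from h import *
s,M=st();print(s["time"]); go((553.2,-216,34),1.925)
d=vision.get_image("wrist");cv2.imwrite("pics/w3.png",d["img"][:,:,::-1])
E
```

```text
time: 7.07
ee_pos: [553.0, -216.2, 110.9]
eef_rot: [-0.579, 0.405, 0.58, 0.406]
contact_force: [0.9, 0.8, -0.2]
finger_gap: 85.3
7.0667
shift [ 0.0769 -0.0002 -0.    ] turn -0.0045 rows>= 1.8448032228201434 0.03596200430284213
```

View pics/w3.png

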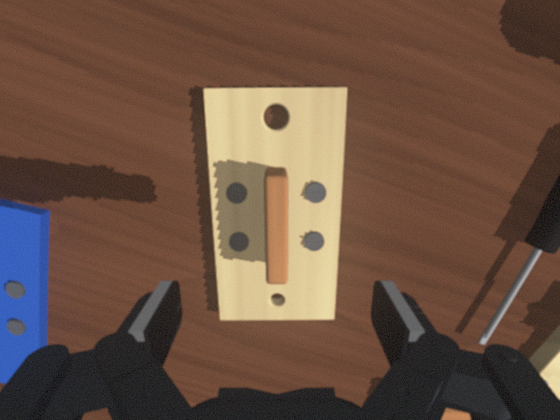

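The grip at (277,228) sits midway between the fingers and square to them. I'll descend and close.

```bash
python3 -m jog '0 0.025 0 0 -0.004;0 0.05 0 0 -0.004;0 0.065 0 0 -0.004;0 0.077 0 0 -0.004;0 0.077 0 0 -0.004;0.6 0.077 0 0 -0.004;1 0.077 0 0 -0.004;1 0.077 0 0 -0.004;1 0.077 0 0 -0.004;1 0.077 0 0 -0.004;1 0.077 0 0 -0.004;1 0.077 0 0 -0.004;1 0.077 0 0 -0.004;1 0.077 0 0 -0.004'
```

```text
time: 8.28
ee_pos: [553.8, -216.0, 35.3]
eef_rot: [0.581, -0.403, -0.58, -0.405]
contact_force: [-1.3, 1.0, 5.8]
finger_gap: 13.4
```

```bash
python3 -m jog '1 -0.01 0 0 0;1 -0.03 0 0 0;1 -0.06 0 0 0;1 -0.09 0 0 0;1 -0.12 0 0 0;1 -0.15 0 0 0;1 -0.16 0 0 0;1 -0.16 0 0 0;1 -0.16 0 0 0'
python3 - <<'E'
from h import *
s,M=st();print(s["ee_pos"],s["contact_force"],s["torque"],s["finger_gap"])
d=vision.get_image("wrist");cv2.imwrite("pics/w4.png",d["img"][:,:,::-1])
E
```

```text
time: 9.03
ee_pos: [553.4, -216.1, 194.2]
eef_rot: [0.581, -0.403, -0.58, -0.405]
contact_force: [0.0, 0.6, -4.7]
finger_gap: 13.2
[ 553.42776925 -216.14724699  194.19206331] [ 2.25024628e-03  6.42424803e-01 -4.66595373e+00] [-0.03590233 -0.00389087 -0.04442316] 13.248456809048687
```

View pics/w4.png

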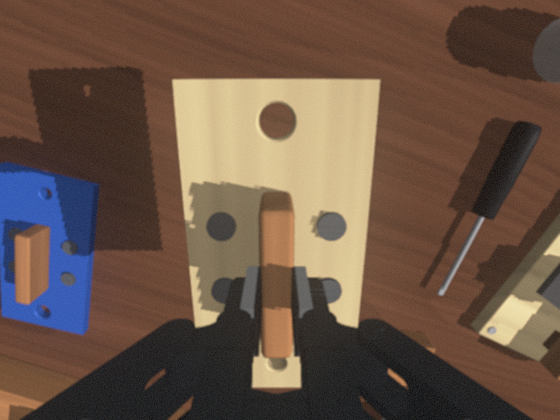

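The plate is held level. The large hole is at (277,121) and the small hole at (277,364), both visible. I'll measure them in the tool frame.

```bash
cat > mh.py <<'E'
from h import *
def measure(pr=True):
    d=vision.get_image("wrist"); s,M=st()
    hsv=cv2.cvtColor(d["img"],cv2.COLOR_RGB2HSV)
    m=cv2.inRange(hsv,(17,30,80),(34,190,255)); q=255-m
    q[:,:]=q
    out={}
    for nm,(u0,u1,v0,v1) in {"L":(250,305,93,148),"s":(258,298,357,376)}.items():
        sub=q[v0:v1,u0:u1]
        c=[c for c in cv2.findContours(sub,1,1)[0] if 15<cv2.contourArea(c)<2500]
        for k in c:
            e=cv2.fitEllipse(k) if len(k)>=5 else None
            u,v=e[0][0]+u0,e[0][1]+v0
            P=onz(d,(u,v),s["ee_pos"][2]-23.3)[0]; print(nm,round(u,1),round(v,1),np.round(e[1],1),((P-s["ee_pos"])@M).round(2))
    return d
E
python3 - <<'E'
from mh import *
d=measure()
crop(d,245,310,330,400,8,"pics/sh.png")
s,M=st()
T=lambda P:(P-s["ee_pos"])@M
for p in [(173,80),(380,79)]: print("corner",T(onz(d,p,s["ee_pos"][2]-23.3)[0]).round(1))
for p in [(221,226.5),(331,226.5)]: print("bush",T(onz(d,p,s["ee_pos"][2]-20.3)[0]).round(1))
E
```

```text
L 276.3 120.0 [33.9 34.7] [23.33 75.79  0.24]
s 278.2 357.7 [ 2.2 21.5] [ 23.28 -70.44   1.55]
corner [ 23.2  94.7 -49.7]
corner [23.5 95.3 50.3]
bush [ 20.2  20.4 -29.6]
bush [20.4 20.4 29.8]
```

View pics/sh.png

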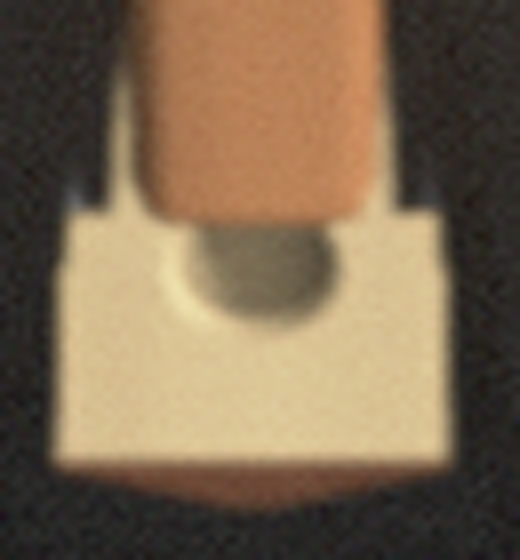

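Run:
```python
from h import *
s,_=st(); print(s["time"])
go((547.2,201.2,194),-0.1142)
```

```text
9.1333
shift [-3.000e-04 -1.397e-01  3.930e-01] turn 2.0399 rows>= 10.003054259881095 16.318838800584572
```

```bash
python3 -m jog '1 0 -0.004 0.012 0.06;1 0 -0.012 0.034 0.18;1 0 -0.02 0.056 0.3;1 0 -0.028 0.08 0.42;1 0 -0.036 0.104 0.54;1 0 -0.045 0.128 0.66;1 0 -0.054 0.152 0.78;1 0 -0.062 0.176 0.9;1 0 -0.071 0.2 1.02;1 0 -0.08 0.225 1.14;1 0 -0.089 0.25 1.26;1 0 -0.098 0.275 1.38;1 0 -0.107 0.3 1.5;1 0 -0.115 0.325 1.62;1 0 -0.123 0.347 1.74;1 0 -0.131 0.369 1.86;1 0 -0.137 0.385 1.97;1 0 -0.1397 0.393 2.04;1 0 -0.1397 0.393 2.04;1 0 -0.1397 0.393 2.04'
python3 - <<'E'
from h import *
s,_=st(); print(s["time"],s["contact_force"],s["finger_gap"])
go((547.2,201.2,130),-0.1142)
E
```

```text
time: 10.8
ee_pos: [546.5, 201.1, 191.8]
eef_rot: [0.04, 0.707, -0.039, 0.705]
contact_force: [-0.1, -0.7, -3.3]
finger_gap: 13.5
10.8 [-0.10930451 -0.73664002 -3.34898558] 13.475946202842927
shift [0.0618 0.0001 0.0009] turn 0.0033 rows>= 1.4827805935419276 0.026126475827037865
```

```bash
python3 -m jog '1 0.015 0 0.001 0.003;1 0.03 0 0.001 0.003;1 0.045 0 0.001 0.003;1 0.055 0 0.001 0.003;1 0.062 0 0.001 0.003;1 0.062 0 0.001 0.003;1 0.062 0 0.001 0.003;1 0.062 0 0.001 0.003'
python3 - <<'E'
from h import *
s,M=st(); print(s["time"],s["contact_force"],s["finger_gap"],M.round(4).tolist())
go((547.2,201.2,130),-0.1142)
d=vision.get_image("wrist");crop(d,170,390,70,380,1.9,"pics/w5.png")
crop(d,245,310,90,150,10,"pics/w5h.png")
E
```

```text
time: 11.47
ee_pos: [547.7, 201.0, 130.7]
eef_rot: [0.041, 0.707, -0.04, 0.705]
contact_force: [0.6, -0.6, -3.1]
finger_gap: 13.9
11.4667 [ 0.60569192 -0.64638981 -3.05516005] 13.947304894551895 [[-0.0027, 0.1135, 0.9935], [0.0015, 0.9935, -0.1135], [-1.0, 0.0012, -0.0029]]
shift [ 0.0007  0.0001 -0.0005] turn 0.0005 rows>= 0.021187428350460388 0.003736898875533967
```

View pics/w5.png

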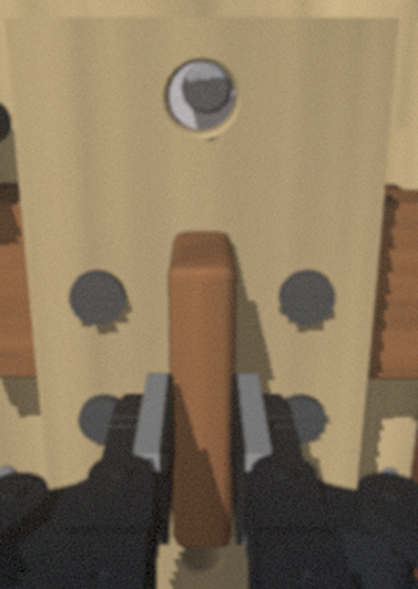

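View pics/w5h.png

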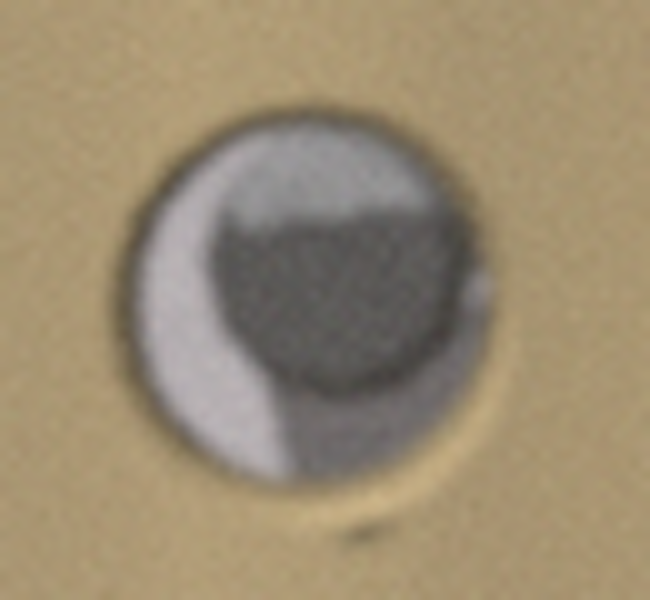

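Through the large hole the pin tip disc centres at about crop (341,262), which is image (278.7,115.7). The hole rim is around (276,119.7), so I'm a few mm off.

Run:
```python
from h import *
d=vision.get_image("wrist"); s,M=st(); T=lambda P:((P-s["ee_pos"])@M).round(2)
zt=s["ee_pos"][2]-23.3
print("hole",T(onz(d,(276.0,119.8),zt)[0]),"pin",T(onz(d,(278.7,115.7),82)[0]), "px per mm", proj(d,s["ee_pos"]+M@[[23.3],[75],[0]].__class__([23.3,75,0])))
for y,x in [(75,23.3),(75,35.3),(75,48.7)]: print(x,proj(d,s["ee_pos"]+M@np.array([x,y,0.])))
```

```text
hole [23.4  73.77 -1.74] pin [48.9  74.82 -0.22] px per mm [[279.51909033 117.24355816]]
23.3 [[279.51909033 117.24355816]]
35.3 [[279.29930418 116.30466533]]
48.7 [[279.08502202 115.38936606]]
```

```bash
python3 -m jog '1 0.004 0.001 0.0015 0;1 0.008 0.001 0.0015 0;1 0.01 0.001 0.0015 0;1 0.01 0.001 0.0015 0;1 0.01 0.001 0.0015 0;1 0.01 0.001 0.0015 0'
python3 - <<'E'
from h import *
s,M=st(); print(s["time"],s["contact_force"],s["ee_pos"])
d=vision.get_image("wrist")
a=cv2.resize(d["img"][90:150,245:305,::-1],None,fx=8,fy=8,interpolation=cv2.INTER_CUBIC)
cv2.imwrite("pics/w6.png",a)
t=vision.get_image("scene"); crop(t,255,365,235,335,7,"pics/s6.png")
E
```

```text
time: 12.07
ee_pos: [549.2, 202.0, 120.8]
eef_rot: [0.041, 0.707, -0.04, 0.705]
contact_force: [-0.1, 1.2, -4.1]
finger_gap: 13.7
12.0667 [-0.10321811  1.15480387 -4.11321846] [549.24661735 202.01547539 120.80570904]
```

View pics/w6.png

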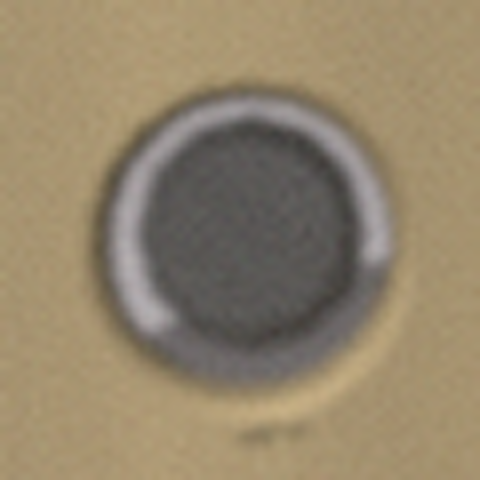

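View pics/s6.png

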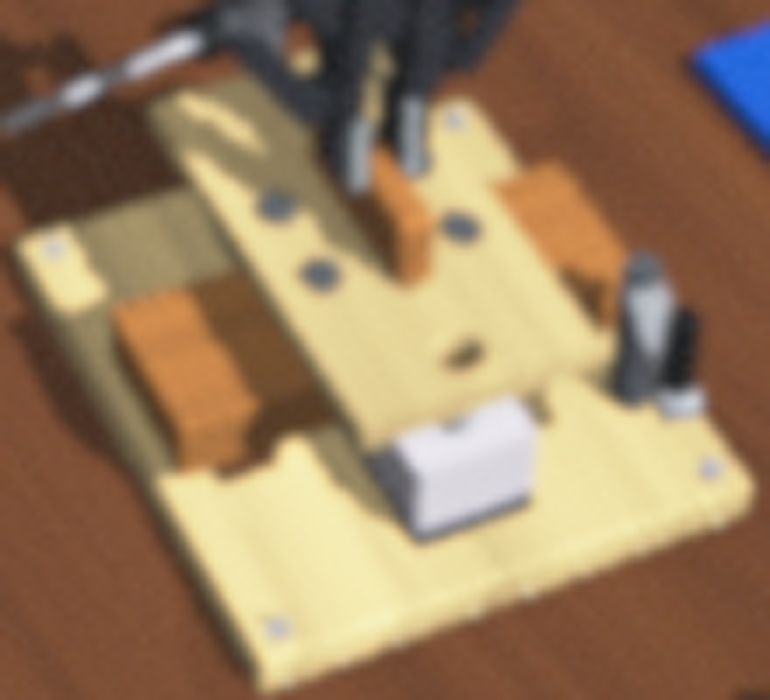

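The pin is nearly concentric in the hole, with roughly 0.3 mm left. In the scene view the plate looks level over the jig. I'll lower gently and watch the force.

```bash
python3 -m jog '1 0.001 0 0.0003 0;1 0.002 0 0.0003 0;1 0.0028 0 0.0003 0;1 0.0036 0 0.0003 0;1 0.0044 0 0.0003 0;1 0.0052 0 0.0003 0;1 0.006 0 0.0003 0;1 0.0068 0 0.0003 0;1 0.0076 0 0.0003 0'
python3 - <<'E'
from h import *
s,M=st(); print(s["time"],s["contact_force"],s["torque"],s["ee_pos"])
E
```

```text
time: 12.92
ee_pos: [549.6, 202.0, 113.2]
eef_rot: [0.041, 0.707, -0.04, 0.705]
contact_force: [-0.1, 0.5, -2.8]
finger_gap: 13.1
12.9167 [-0.13358381  0.47749147 -2.834244  ] [ 0.00478578 -0.01548026  0.00890583] [549.62826751 202.0229831  113.24712797]
```

```bash
python3 -m jog '1 0.0008 0 0 0;1 0.0016 0 0 0;1 0.0024 0 0 0;1 0.0032 0 0 0;1 0.004 0 0 0;1 0.0048 0 0 0;1 0.0056 0 0 0;1 0.0064 0 0 0;1 0.0072 0 0 0;1 0.008 0 0 0;1 0.0088 0 0 0;1 0.0096 0 0 0;1 0.0104 0 0 0'
python3 - <<'E'
from h import *
s,M=st(); print(s["time"],s["contact_force"],s["torque"],s["ee_pos"])
E
```

```text
time: 14.0
ee_pos: [549.6, 202.0, 102.8]
eef_rot: [0.041, 0.707, -0.04, 0.705]
contact_force: [0.6, 0.5, -3.7]
finger_gap: 13.8
14.0 [ 0.57379751  0.52965035 -3.73719466] [0.04450216 0.02967412 0.02466174] [549.62427703 202.0220935  102.79016632]
```

Both pins are in with no side force. I'll take the last 7 mm more slowly.

```bash
python3 -m jog '1 0.0008 0 0 0;1 0.0016 0 0 0;1 0.0024 0 0 0;1 0.0032 0 0 0;1 0.004 0 0 0;1 0.0048 0 0 0;1 0.0052 0 0 0;1 0.0056 0 0 0;1 0.006 0 0 0;1 0.0064 0 0 0'
python3 - <<'E'
from h import *
s,M=st(); print(s["time"],s["contact_force"],s["torque"],s["ee_pos"])
E
```

```text
time: 14.83
ee_pos: [549.6, 202.0, 96.3]
eef_rot: [0.041, 0.707, -0.04, 0.705]
contact_force: [-0.9, 0.9, -3.4]
finger_gap: 13.7
14.8333 [-0.87227059  0.86888215 -3.36593952] [-0.00443574  0.01560337 -0.01219001] [549.59124695 202.04080919  96.34375111]
```

```bash
python3 -m jog '1 0.0004 0 0 0;1 0.0008 0 0 0;1 0.0012 0 0 0;1 0.0016 0 0 0;1 0.002 0 0 0'
python3 - <<'E'
from h import *
s,M=st(); print(s["time"],s["contact_force"],s["torque"],s["ee_pos"])
E
```

```text
time: 15.25
ee_pos: [549.6, 202.1, 95.3]
eef_rot: [0.041, 0.707, -0.039, 0.705]
contact_force: [-5.2, -0.8, 8.3]
finger_gap: 13.4
15.25 [-5.18687908 -0.7880257   8.33075061] [-0.2692973   0.91156832  0.00921022] [549.5650442  202.09772873  95.25795688]
```

Contact came at the expected height of 95.3, which means home. I'll check the seating before opening.

```bash
python3 -m jog '1 0.0003 0 0 0;1 0.0003 0 0 0;1 0.0003 0 0 0'
python3 - <<'E'
from h import *
s,M=st(); print(s["time"],s["contact_force"],s["torque"],s["ee_pos"])
d=vision.get_image("wrist"); cv2.imwrite("pics/w7.png",d["img"][:,:,::-1])
t=vision.get_image("scene"); crop(t,255,365,235,335,6,"pics/s7.png")
E
```

```text
time: 15.5
ee_pos: [549.6, 202.1, 95.3]
eef_rot: [0.041, 0.706, -0.039, 0.705]
contact_force: [-2.4, -0.1, 2.9]
finger_gap: 14.0
15.5 [-2.40134658 -0.08828005  2.86727531] [-0.06589766  0.49693402 -0.01259753] [549.61991669 202.14596052  95.26609985]
```

View pics/w7.png

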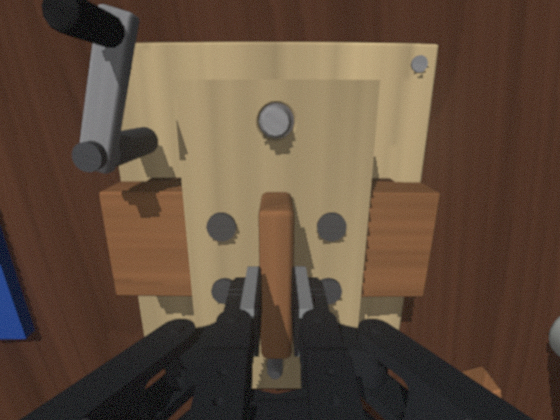

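View pics/s7.png

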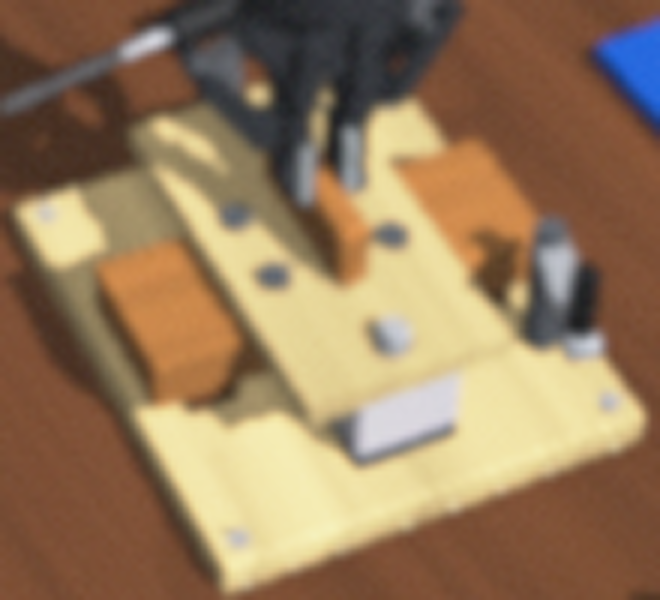

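Both pins show through, the large one at (275,120) and the small one at (275,368), with the plate resting on the blocks. I'll release and rise.

```bash
python3 -m jog '0.8 0 0 0 0;0.6 0 0 0 0;0.5 0 0 0 0;0.5 0 0 0 0;0.5 0 0 0 0;0.5 0 0 0 0;0.5 -0.01 0 0 0;0.5 -0.03 0 0 0;0.5 -0.06 0 0 0;0.5 -0.09 0 0 0;0.5 -0.12 0 0 0;0.5 -0.12 0 0 0;0.5 -0.12 0 0 0'
python3 - <<'E'
from h import *
s,M=st(); print(s["time"],s["contact_force"],s["ee_pos"],s["qpos"])
d=vision.get_image("wrist"); cv2.imwrite("pics/w8.png",d["img"][:,:,::-1])
Jx=np.array([np.cos(-.1142),np.sin(-.1142),0]);Jy=np.array([-Jx[1],Jx[0],0]);J0=np.array([544.2,201.8,0])
print("pivot",J0-84*Jx+60*Jy)
for a in np.arange(0,.5,.1): print(a,proj(d,J0-84*Jx+60*Jy+56*(np.cos(a)*Jy+np.sin(a)*Jx)+[0,0,122]))
print(proj(d,J0-84*Jx+60*Jy+[0,0,85]))
E
```

```text
time: 16.68
ee_pos: [550.7, 202.2, 218.0]
eef_rot: [0.041, 0.705, -0.039, 0.707]
contact_force: [0.2, 0.3, -0.7]
finger_gap: 42.8
16.6833 [ 0.20333073  0.34003468 -0.72459044] [550.65599205 202.16901221 217.98295132] [0.35067484 0.17008097 0.25493724 1.65194972 0.00239102 2.03509198]
pivot [467.58427    270.98113844   0.        ]
0.0 [[144.21153039  52.89964609]]
0.1 [[152.45744621  53.21868328]]
0.2 [[160.71170145  54.44105223]]
0.30000000000000004 [[168.87413178  56.55158068]]
0.4 [[176.84614119  59.52238913]]
[[168.27617393 132.99238188]]
```

View pics/w8.png

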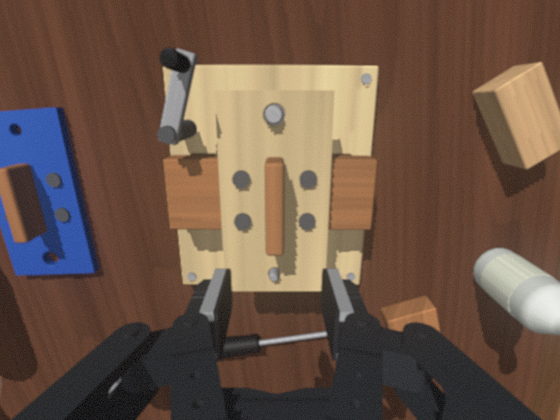

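The plate is released and still seated. The latch knob top is at about (172,58) and the arm points 0.2–0.35 rad off open. I'll fix the knob position from two views.

Run:
```python
from h import *
d=vision.get_image("wrist"); t=vision.get_image("top")
a=cv2.resize(d["img"][35:155,140:220,::-1],None,fx=5,fy=5,interpolation=cv2.INTER_CUBIC)
b=cv2.resize(t["img"][185:225,112:165,::-1],None,fx=7.5,fy=7.5,interpolation=cv2.INTER_CUBIC)
b=cv2.copyMakeBorder(b,0,300,0,0,cv2.BORDER_CONSTANT)
cv2.imwrite("pics/knob.png",np.hstack([a,b]))
```

```text
(no output)
```

View pics/knob.png

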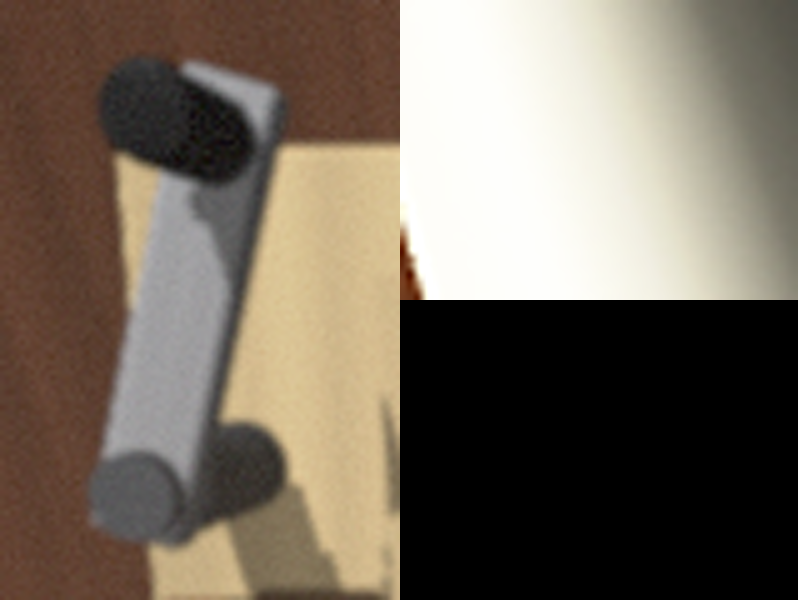

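```bash
cat >> h.py <<'E'
Jx=np.array([np.cos(-.1142),np.sin(-.1142),0]);Jy=np.array([-Jx[1],Jx[0],0]);J0=np.array([544.2,201.8,0])
PV=J0-84*Jx+60*Jy
def K(a,z): return PV+56*(np.cos(a)*Jy+np.sin(a)*Jx)+[0,0,z]
E
python3 - <<'E'
from h import *
d=vision.get_image("wrist"); p=onz(d,(168.6,55.2),122)[0]-PV; print(np.arctan2(p@Jx,p@Jy),np.hypot(p@Jx,p@Jy))
print(K(.29,0)); go(K(.29,200),-.1142-.29+np.pi)
E
```

```text
0.2908959868591079 55.42644613565356
[489.60813774 322.46850825   0.        ]
shift [ 0.0145  0.1132 -0.073 ] turn -2.851 rows>= 3.2487697593809917 22.808088751522945
```

```bash
python3 -m jog '0.5 0 0.01 -0.006 -0.12;0.5 0 0.02 -0.012 -0.24;0.5 0 0.03 -0.018 -0.36;0.5 0 0.04 -0.024 -0.48;0.5 0 0.05 -0.03 -0.6;0.5 0 0.06 -0.036 -0.72;0.5 0 0.07 -0.043 -0.84;0.5 0 0.08 -0.05 -0.96;0.5 0 0.09 -0.056 -1.08;0.5 0 0.1 -0.063 -1.2;0.5 0 0.11 -0.07 -1.32;0.5 0 0.113 -0.073 -1.44;0.5 0 0.113 -0.073 -1.56;0.5 0 0.113 -0.073 -1.68;0.5 0 0.113 -0.073 -1.8;0.5 0 0.113 -0.073 -1.92;0.5 0 0.113 -0.073 -2.04;0.5 0 0.113 -0.073 -2.16;0.5 0 0.113 -0.073 -2.28;0.5 0 0.113 -0.073 -2.4'
python3 - <<'E'
from h import *
go(K(.29,170),-.1142-.29+np.pi)
E
```

```text
time: 18.55
ee_pos: [489.3, 322.0, 213.3]
eef_rot: [-0.643, 0.292, 0.646, 0.291]
contact_force: [0.1, 0.9, -0.1]
finger_gap: 42.7
shift [ 0.0433 -0.0007 -0.    ] turn -0.4451 rows>= 1.0385700738640322 3.560955960389272
```

```bash
python3 -m jog '0.5 0.01 -0.001 0 -0.12;0.5 0.02 -0.001 0 -0.24;0.5 0.03 -0.001 0 -0.36;0.5 0.043 -0.001 0 -0.445;0.5 0.043 -0.001 0 -0.445;0.5 0.043 -0.001 0 -0.445'
python3 - <<'E'
from h import *
s,M=st(); print(s["qpos"],s["time"])
go(K(.29,110),-.1142-.29+np.pi)
d=vision.get_image("wrist"); cv2.imwrite("pics/w9.png",d["img"][:,:,::-1]); p=onz(d,(276,215),122); print(proj(d,K(.29,122)))
t=vision.get_image("scene"); crop(t,255,390,205,335,5,"pics/s9.png")
E
```

```text
time: 19.05
ee_pos: [489.2, 322.3, 169.1]
eef_rot: [-0.69, 0.144, 0.695, 0.142]
contact_force: [-0.2, 0.5, 0.2]
finger_gap: 42.7
[ 0.58108651  0.16603496  0.15582792  1.56699892  0.00293358 -0.58254133] 19.05
shift [ 0.0591 -0.0006 -0.0007] turn -0.003 rows>= 1.4181712986068784 0.023912480964103366
[[272.74500358 241.99834069]]
```

View pics/w9.png

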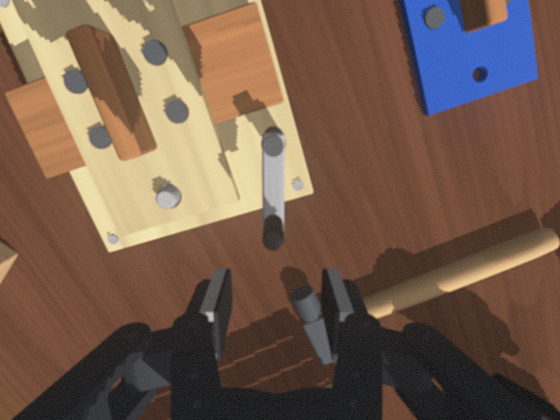

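View pics/s9.png

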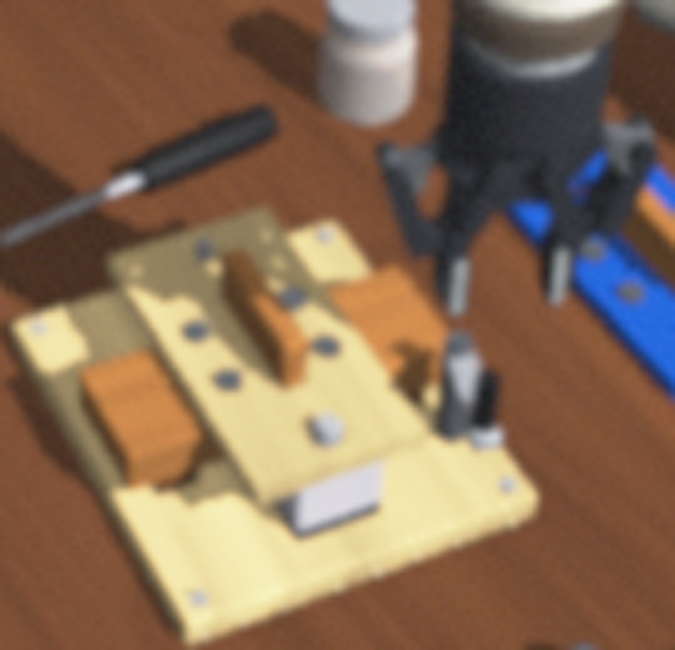

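The knob top at (273,238) lies centred between the fingers. I'll descend, then close loosely to a 25 mm cage around the 14 mm knob.

```bash
python3 -m jog '0.5 0.015 0 -0.0007 0;0.5 0.03 0 -0.0007 0;0.5 0.045 0 -0.0007 0;0.5 0.059 0 -0.0007 0;0.6 0.059 0 -0.0007 0;0.7 0.059 0 -0.0007 0;0.7 0.059 0 -0.0007 0;0.7 0.059 0 -0.0007 0'
python3 - <<'E'
from h import *
s,M=st(); print(s["qpos"],s["time"],s["contact_force"])
rel=[]
for a in np.arange(.29,1.70,.1):
    go(K(a,110),-.1142-a+np.pi)
d=vision.get_image("wrist"); cv2.imwrite("pics/w10.png",d["img"][:,:,::-1])
E
```

```text
time: 19.82
ee_pos: [490.7, 322.8, 113.2]
eef_rot: [-0.691, 0.143, 0.694, 0.143]
contact_force: [0.2, -0.2, 0.5]
finger_gap: 25.8
[ 0.58041203  0.16423631  0.0461536   1.45452431  0.00290412 -0.58277691] 19.8167 [ 0.16434743 -0.23956162  0.52858424]
shift [0.0032 0.0007 0.0009] turn -0.0034 rows>= 0.080857497287183 0.02727897214298025
shift [ 0.0032  0.001  -0.0047] turn 0.0966 rows>= 0.13858306161657424 0.7727210278570205
shift [ 0.0031  0.0018 -0.0103] turn 0.1966 rows>= 0.261238789340173 1.5727210278570212
shift [ 0.0031  0.0032 -0.0157] turn 0.2966 rows>= 0.3913684443941292 2.372721027857022
shift [ 0.0031  0.0051 -0.021 ] turn 0.3966 rows>= 0.522615919696311 3.1727210278570226
shift [ 0.0031  0.0075 -0.026 ] turn 0.4966 rows>= 0.6533923352236571 3.9727210278570233
shift [ 0.0031  0.0104 -0.0308] turn 0.5966 rows>= 0.782952764630881 4.7727210278570205
shift [ 0.0031  0.0138 -0.0353] turn 0.6966 rows>= 0.9107955196669882 5.572721027857025
shift [ 0.003   0.0176 -0.0394] turn 0.7966 rows>= 1.036512592354758 6.372721027857025
shift [ 0.003   0.0218 -0.0431] turn 0.8966 rows>= 1.159740746324125 7.172721027857023
shift [ 0.003   0.0263 -0.0464] turn 0.9966 rows>= 1.280142595380227 7.972721027857027
shift [ 0.003   0.0311 -0.0492] turn 1.0966 rows>= 1.3973984879614383 8.772721027857024
shift [ 0.003   0.0362 -0.0515] turn 1.1966 rows>= 1.5112028481903141 9.572721027857025
shift [ 0.003   0.0416 -0.0532] turn 1.2966 rows>= 1.6212625479975116 10.372721027857025
shift [ 0.003   0.047  -0.0545] turn 1.3966 rows>= 1.7272962767445048 11.172721027857024
```

View pics/w10.png

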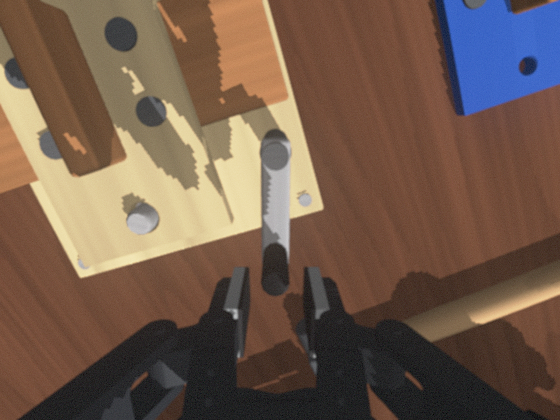

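Run:
```python
from h import *
d=vision.get_image("wrist"); s,M=st()
print(((onz(d,(275,281),122)[0]-s["ee_pos"])@M).round(1))
for y in (-11,0,11):print(proj(d,s["ee_pos"]+M@np.array([-9,y,0.])),proj(d,s["ee_pos"]+M@np.array([14,y,12.])))
```

```text
[-9.2  3.4  0.9]
[[273.08576863 306.77491488]] [[295.17236801 282.82231903]]
[[273.02119165 287.04783046]] [[295.56336239 264.93225513]]
[[272.95456585 266.36107248]] [[295.96522721 246.29514707]]
```

```bash
python3 -m jog '0.7 0.003 0.0047 0 0;0.7 0.003 0.005 -0.0043 0.1;0.7 0.003 0.0057 -0.0094 0.2;0.7 0.003 0.007 -0.0145 0.3;0.7 0.003 0.0088 -0.0193 0.4;0.7 0.003 0.0111 -0.024 0.5;0.7 0.003 0.0111 -0.024 0.5'
python3 - <<'E'
from h import *
s,M=st(); print(s["time"],s["contact_force"],s["ee_pos"])
go(K(1.64,110),-.1142-1.64+np.pi)
d=vision.get_image("wrist"); cv2.imwrite("pics/w11.png",d["img"][:,:,::-1])
E
```

```text
time: 20.5
ee_pos: [508.6, 302.5, 109.9]
eef_rot: [-0.634, 0.312, 0.636, 0.312]
contact_force: [0.3, 0.6, 0.0]
finger_gap: 25.5
20.5 [0.33618066 0.64140691 0.02770539] [508.6019088  302.45608099 109.88142571]
shift [-0.0002  0.0144 -0.0416] turn 0.8416 rows>= 1.0549158825270295 6.732803547629032
```

View pics/w11.png

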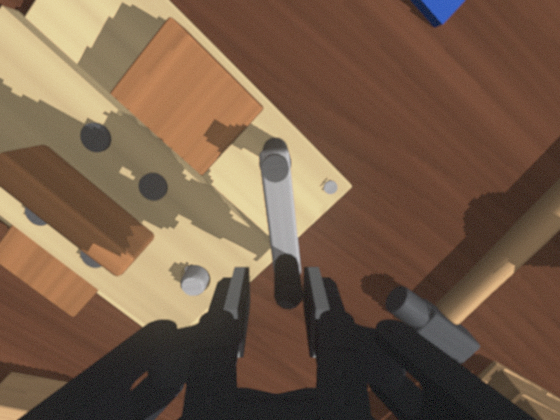

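The knob at (288,292) is following inside the fingers. Continuing the arc.

```bash
python3 -m jog '0.7 0 0.0003 -0.0052 0.1;0.7 0 0.001 -0.0103 0.2;0.7 0 0.0023 -0.0154 0.3;0.7 0 0.0041 -0.0202 0.4;0.7 0 0.0064 -0.0249 0.5;0.7 0 0.0091 -0.0294 0.6;0.7 0 0.0122 -0.0335 0.7;0.7 0 0.0158 -0.0373 0.8;0.7 0 0.0181 -0.0394 0.86;0.7 0 0.0181 -0.0394 0.86'
python3 - <<'E'
from h import *
s,M=st(); print(s["time"],s["contact_force"],s["ee_pos"])
go(K(1.64,110),-.1142-1.64+np.pi)
d=vision.get_image("wrist"); cv2.imwrite("pics/w12.png",d["img"][:,:,::-1])
p=onz(d,(275,293),122)
E
```

```text
time: 21.38
ee_pos: [518.2, 260.1, 109.9]
eef_rot: [-0.448, 0.547, 0.45, 0.546]
contact_force: [0.1, -0.0, 0.8]
finger_gap: 25.6
21.3833 [ 0.1398842  -0.04097728  0.80384905] [518.22323635 260.11109354 109.9441125 ]
shift [-0.0001 -0.0042  0.0015] turn -0.012 rows>= 0.10721144786268397 0.09580006795957985
```

View pics/w12.png

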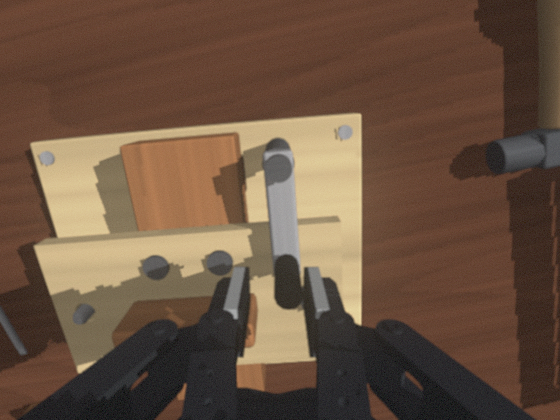

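Run:
```python
from h import *
d=vision.get_image("wrist")
p=onz(d,(288,294),122)[0]-PV; print(np.arctan2(p@Jx,p@Jy),np.hypot(p@Jx,p@Jy))
for a in (1.4,1.5,1.6): print(proj(d,K(a,122)))
```

```text
1.5704157012295887 52.985744963639604
[[308.42345116 296.659785  ]]
[[296.72919314 298.70741424]]
[[284.91832938 299.72680889]]
```

The latch is at about 1.57 rad. I'll back the finger off the knob, lift clear and check.

```bash
python3 -m jog '0.7 0 0 0.003 0;0.7 0 0 0.005 0;0.6 0 0 0.005 0;0.6 0 0 0.005 0;0.6 -0.02 0 0.005 0;0.6 -0.05 0 0.005 0;0.6 -0.09 0 0.005 0;0.6 -0.13 0 0.005 0;0.6 -0.16 0 0.005 0;0.6 -0.16 0 0.005 0;0.6 -0.16 0 0.005 0'
python3 - <<'E'
from h import *
s,M=st(); print(s["time"],s["contact_force"],s["ee_pos"])
d=vision.get_image("wrist"); cv2.imwrite("pics/w13.png",d["img"][:,:,::-1])
for a in (1.35,1.5,1.57,1.6): print(proj(d,K(a,122)))
t=vision.get_image("scene"); crop(t,200,370,180,335,3.8,"pics/s13.png")
E
```

```text
time: 22.4
ee_pos: [520.4, 265.6, 271.9]
eef_rot: [-0.449, 0.545, 0.451, 0.546]
contact_force: [-0.1, 0.0, -0.6]
finger_gap: 34.2
22.4 [-0.11708444  0.02219534 -0.60742771] [520.37644688 265.56373218 271.90238337]
[[289.00345356 199.01957555]]
[[280.14793152 200.94494056]]
[[275.9456741  201.40198839]]
[[274.1374281  201.51116163]]
```

View pics/w13.png

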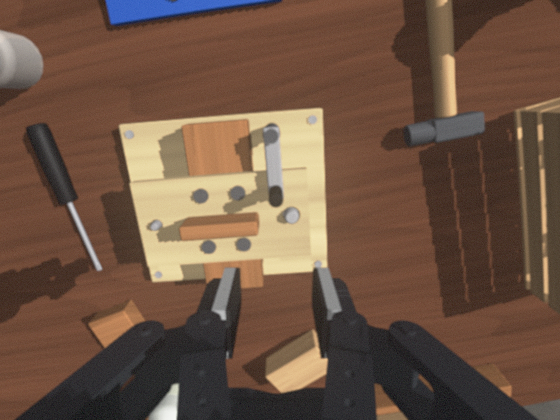

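View pics/s13.png

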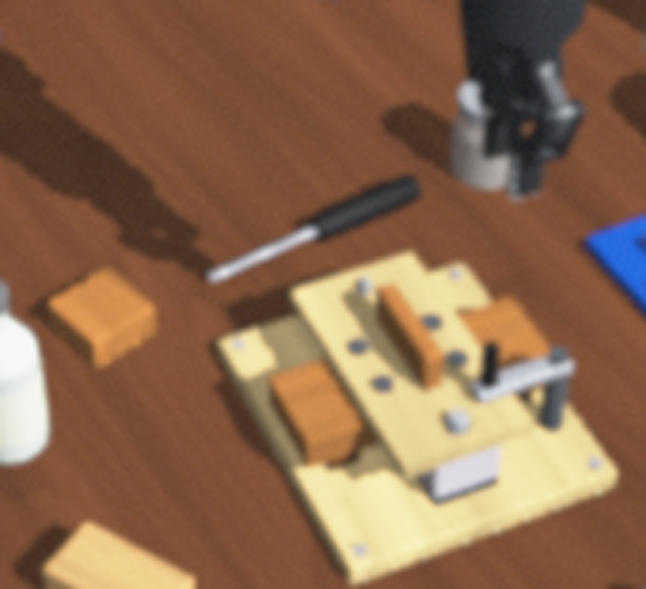

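The knob top at (276,197) matches the 1.57 rad prediction. Both pins show through the seated plate, the screwdriver and block haven't moved, and the gripper is clear. Handing in.

```bash
python3 -c "
from plant import sign_off; print(sign_off())"
```

```text
the job is handed in; nothing more can be done
None
```

The template plate is home on the boring jig and the latch is swung over it. I handed the job in at about 22.4 s of the 64 s allowed; the sign-off reports no verdict.

- **Plate:** I gripped it by its wooden block and centred the large hole on its pin using the wrist camera, which put the cross-bar about 3 mm to the +x side. I then lowered it level, at about 5 to 12 mm/s. It met the blocks at the expected height with a wrist force of about 12 N and no side force on the way down. The robot does not report the plate-to-jig contact force itself.
- **Latch:** I moved it with the fingers loosely around the knob, from about 0.29 rad to about 1.57 rad as measured in the wrist camera.
- **Last checks:** Both pins show through the plate, which looks flat on the blocks. The gripper is clear, with wrist force near zero. The screwdriver and square block look unmoved in the scene view.
- **Disagreements:** The wrist camera's reading of the plate differed by up to about 2 mm between views. I relied on the pin's position relative to the hole in the same picture instead. I could not see the small pin enter its hole during the lowering and only confirmed it once the plate was seated.

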